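# Wind the slide carriage to the green mark with the loose crank

### The arm

A 6-joint arm with a two-finger parallel gripper is mounted at the origin on the work surface. World frame = base frame: x ahead of the robot, y to its left, z up, the work surface at z = 0. Lengths are in m, angles in rad, forces in N, time in s.
With the tool pointing down it reaches from about 0.275 to 0.85 m from the base axis. Payload 5.2 kg.
Tool frame: the origin (TCP) lies between the finger pads; the fingertips stand 11 mm ahead of it and the grasp point (between the pads) lies 8 mm behind it; z points along the fingers, y is the line along which they close (so a half turn about z gives the same grasp; the last joint's range is limited). The gripper opens to 85 mm and grips with 20 to 120 N. Pads are 22 mm wide; open, the fingers measure 114 mm over their backs; the gripper's body (76 mm by 85 mm) begins 54 mm behind the grasp point. The pads swing forward as they close: fully open they stand 13 mm farther back than shut.
Start: joints at [1.007, 0.259, 1.535, -0, 1.348, -0.203], TCP at [0.194, 0.515, 0.242] pointing down, gripper open.
Joint ranges: [-3.14, 3.14], [-0.91, 2.08], [0.19, 2.58], [-1.22, 4.36], [0.22, 2.71], [-3.12, 3.12]. Speed limits (rad/s): [2.57, 2.57, 3.14, 3.14, 3.14, 3.14].

### API

Orientations are given as a unit quaternion [w, x, y, z].
In Python, from bench import manip gives the robot as it stands. The module is installed in compiled form; this text tells all that it offers.
- The arm moves only by the shell command python3 -m jog 'ROWS' [OPENING] [FORCE]. ROWS is text: rows parted by semicolons, each of 6 numbers parted by spaces: the shift along the world's x, y, z as a fraction of full scale, then the turn, a rotation vector about the world's x, y, z as a fraction of full scale. A call has 1 to 20 rows; each row is the pose to reach, as a shift and turn from the pose commanded when the call began, turning the shorter way round; what a row does not reach only later rows make up. Full scale, the value 1, is 200 mm for a shift and 180 degrees for a turn. A row lasts 1/10 s, in which the tool goes at most 50 mm and 8.59 degrees, less where a joint would pass 70% of its speed; a pose out of reach is approached as far as the arm can. A call with a number of a shift or a turn outside -1 to 1 is refused whole. A call with a gripper value outside its range is refused whole. OPENING is the gripper command: -1 is shut, 1 is fully open, values between are in proportion, set as the call begins (- or left out, the last holds). The fingers move at their own pace and stop on an object; FORCE is the grip in N (left out, the last holds). Time passes only in rows, so rows that repeat a pose let the fingers close. It gives the time, the measured TCP pose, the force, the opening and the grip force at its end, in the units of the state.
- manip.state(): the state, without advancing time (a new reading comes with each control period).
- manip.read_camera(name): name is "scene" or "top" or "wrist"; returns the picture (480x640x3 uint8, red, green, blue); there is no depth.
- manip.camera_params(name): a dict with "fov_y" (degrees; the focal length in pixels is half the picture's height over the tangent of half this angle, whatever the lens; pixels are square), "cx", "cy" (the principal point, pixels), "R" (3x3) and "t" (3): a world point X has camera coordinates R X + t; the wrist camera has in their place "hand_eye" (4x4, takes a point from camera to tool coordinates, whose origin is the TCP and whose axes are the flange's). Camera axes: x right, y down, z forward; pixel columns grow to the right and rows downward; lengths in m; the calibration is good to about 2 mm. A picture is of the moment at which its call begins: read the wrist's pose just before it. camera_params takes no time and is no camera call.
- manip.close_job(): hands the job in; it is judged then, once.
Trained networks look in the newest picture that a camera, given by its name, has taken for a name from the list of things; names that differ only in an ending like _2 or _b are one class to them, and where a whole thing is asked for, a point or a joint stands for the part that bears it (a point fixed in the world has none). Each returns a list of dicts, best first, with "conf" (0 to 1); they miss things now and then, are a little off and sometimes report something else, mostly with a low value. They report only what shows in the picture. A call takes as long as a camera call. They do not tell look-alikes from the thing itself.
- manip.spot_in(camera, query): "xyz" ([x, y, z] in m, in world coordinates, good to about 4 mm: the middle of the surface that is visible of it).
- manip.trace(camera, query): "pixels" (480x640 bool, what is visible of it).
The state is a dict: "clock": time; "joint_positions": joint angles; "qvel": joint speeds; "tau": joint torques, N m; "position": TCP position; "tcp_rot": TCP orientation; "force": force on the tool from outside, world axes, zero at the start; "ft_torque": the same for the moment, N m; "gripper_width": finger opening in m; "grip_force": force on a finger pad.
Only numpy, scipy, OpenCV 4.12 (cv2) and the standard library are available. Lean on these libraries where they do the work, as an engineer would, in place of code of your own. Each camera call takes 0.05 s, during which the arm holds its last target. There are 200 camera calls.

### The job

A tall tube stands in the way of the crank on the screw slide: stand it upright elsewhere on the bench, clear of the crank's swing. Fit the loose crank fully home on the square shaft end and wind it, in whichever direction is needed, until the carriage's red pointer stands within the width of the green mark. Leave the crank on the shaft and the short pipe, steel block and tube rest where they are.

Things in the scene. Friction and masses are not known exactly. Their poses are not given: they have to be found in the camera images.
- crank_hub (a point): Centre, half-way up, of the hub of the loose steel crank (0.3 to 0.5 kg): a square block 34 x 34 mm, 30 mm tall, with a 15.3 mm square socket right through it, top to bottom. x points along the arm to the handle, z up. The crank starts flat on the bench, handle up, in one of three places, at any yaw. Its arm is 18 mm wide, 10 mm thick, undersides of arm and hub level.
- crank_handle (a point): The crank's handle, a red upright cylinder 24 mm in diameter that spins freely on its own axis. This point is on its axis, half-way up, 65 mm from the hub's axis. The handle spans 12 to 65 mm above the crank's underside.
- crank_socket (a point): Centre of the lower mouth of the crank's square socket, at the hub's underside, 15 mm under the hub centre. Axes as for the hub.
- shaft_seat (a point): Foot of the upright square shaft end on the blue gearbox, 97 mm above the bench: the crank's socket mouth comes here when fully home. 14 mm square post rising 30 mm, its top 8 mm tapering to 9 mm square. x and y are square to its flats and turn with it; the crank fits at any quarter turn. Gearbox 90 x 90 mm, top 90 mm above the bench; a 40 mm round collar lifts the crank 7 mm clear of it.
- shaft (a joint): Turn of the shaft in rad, 0 at the start, positive anticlockwise from above. A full clockwise turn moves the carriage 20 mm away from the gearbox, an anticlockwise turn 20 mm towards it. Range +-24. It is stiff (about 0.15 N m) and stays where it is left; the screw cannot be moved by pushing the carriage.
- pointer (a point): Tip of the red pointer on the side of the aluminium carriage (86 x 70 mm, black clamp bar over a tube), 59 mm above the bench. y points along the slide away from the gearbox, x across it from the scale bar to the carriage. At the start the carriage is 190 mm along the bed from the shaft axis; it can go 78 mm either way. Nothing on it is higher than 89 mm above the bench.
- green_mark_top (a point): Centre of the top of the green mark, a fixed clip on the aluminium scale bar along the slide, 12 mm wide along the slide, top 56 mm above the bench. y points along the slide away from the gearbox; the pointer is at the mark when they agree along y within 6 mm. It lies 45 to 65 mm along the slide from the pointer's start, on either side.
- yellow_mark_top (a point): Centre of the top of the yellow mark, a like clip on the other side of the pointer. Not the one to go to. The slide (gearbox, bed, scale bar) runs from 45 mm behind the shaft axis to 370 mm along its y, reaching 45 mm to one side of that line and 92 mm to the scale bar side.
- pipe_stub_mid (a point): Loose piece of steel pipe, standing upright, 48 mm diameter, 90 mm tall. This is its centre. Leave it alone.
- steel_block_mid (a point): Loose dark steel block 48 x 42 mm, 50 mm tall. This is its centre. Leave it alone.
- tall_tube_mid (a point): Centre of a loose steel tube (0.45 kg) standing upright, 42 mm diameter, 3 mm wall, 150 mm tall, close beside the gearbox and 74 to 92 mm from the shaft axis, where the crank's handle would hit it (the handle sweeps 77 mm from the shaft axis). It is clear when its centre is over 100 mm from the shaft axis.
- v_rest_mid (a point): Loose green tube rest 66 x 50 mm, about 52 mm tall, near the slide. This is 25 mm above its underside. Leave it alone.
Mind the look-alikes: they are no part of the job. What is shaped like the part that bears pipe_stub_mid but blue is not meant.

How it is judged:
On the way, in this order (a step that is already met when the one before it is completed fails the run):
1. the crank is fully home on the square shaft, before the carriage has been moved (within 4 mm) (horizontal distance between crank_socket and shaft_seat below 0.005 m and z of crank_socket in the frame of shaft_seat between -0.005 and 0.005 m and angle between crank_socket's own z axis and vertical below 0.15 rad and distance of pointer from where it was at the start of the episode below 0.004 m), for 0.2 s.
2. with the crank home, the carriage has been wound at least 20 mm, one full turn (horizontal distance between crank_socket and shaft_seat below 0.005 m and z of crank_socket in the frame of shaft_seat between -0.005 and 0.005 m and angle between crank_socket's own z axis and vertical below 0.15 rad and distance of pointer from where it was at the start of the episode above 0.02 m), for 0.05 s.
At the end, for the whole second after the job is handed in: Crank home on the shaft (5 mm, upright 0.15 rad), shaft at rest, pointer within 6 mm of the green mark's centre along the slide; tall tube upright (0.1 rad) on the bench (centre 70 to 80 mm up), over 100 mm from the shaft axis; the other three upright (0.2 rad) within 20 mm of their starts (horizontal distance between crank_socket and shaft_seat below 0.005 m and z of crank_socket in the frame of shaft_seat between -0.005 and 0.005 m and angle between crank_socket's own z axis and vertical below 0.15 rad and horizontal distance between tall_tube_mid and shaft_seat above 0.1 m and angle between tall_tube_mid's own z axis and vertical below 0.1 rad and height (world z) of tall_tube_mid between 0.07 and 0.08 m and y of pointer in the frame of green_mark_top between -0.006 and 0.006 m and velocity of joint shaft between -0.1 and 0.1 rad/s and distance of each of pipe_stub_mid, steel_block_mid, v_rest_mid from where it was at the start of the episode below 0.02 m and angle between each of pipe_stub_mid, steel_block_mid, v_rest_mid's own z axis and vertical below 0.2 rad); the robot touches nothing.
It fails at once if the pipe stub is knocked over or shoved away (distance of pipe_stub_mid from where it was at the start of the episode above 0.04 m or angle between pipe_stub_mid's own z axis and vertical above 0.5 rad).
It fails at once if the steel block is knocked over or shoved away (distance of steel_block_mid from where it was at the start of the episode above 0.04 m or angle between steel_block_mid's own z axis and vertical above 0.5 rad).
It fails at once if the v rest is knocked over or shoved away (distance of v_rest_mid from where it was at the start of the episode above 0.04 m or angle between v_rest_mid's own z axis and vertical above 0.5 rad).
It fails at once if the tall tube is knocked over (angle between tall_tube_mid's own z axis and vertical above 0.5 rad).
It also fails if it takes over 72 s, if anything falls off the work surface, if the arm or the gripper's body presses on something with over 40 N, if the wrist force passes 120 N, or if a joint passes its speed limit or range.

## Working session

There is one attempt and no reset: what is moved stays moved. The work goes in short steps, Python scripts to look and compute and a shell command to move; the robot and the scene stay as the last step left them, time stands still between calls to the robot, and variables do not carry over. Pictures are saved under pics/ and viewed, at most 10 in all, crops included, and the job is handed in when it is done.

```bash
mkdir -p pics; cat > h.py <<'E'
import numpy as np,cv2
from bench import manip
def spots(cam,names,n=3):
    for q in names:
        for d in manip.spot_in(cam,q)[:n]: print(cam,q,np.round(d['xyz'],4),round(d['conf'],2))
def save(cam,name):
    im=manip.read_camera(cam); cv2.imwrite('pics/'+name,im[:,:,::-1]); return im
def fcam(cam):
    p=manip.camera_params(cam); f=240/np.tan(np.radians(p['fov_y'])/2)
    if 'R' in p: R=np.array(p['R']);t=np.array(p['t'])
    else:
        s=manip.state(); w,x,y,z=s['tcp_rot']
        from scipy.spatial.transform import Rotation as Ro
        T=np.eye(4);T[:3,:3]=Ro.from_quat([x,y,z,w]).as_matrix();T[:3,3]=s['position']
        M=np.linalg.inv(T@np.array(p['hand_eye']));R=M[:3,:3];t=M[:3,3]
    return f,p['cx'],p['cy'],R,t
def pix2z(cam,u,v,z):
    f,cx,cy,R,t=fcam(cam); d=R.T@np.array([(u-cx)/f,(v-cy)/f,1]); c=-R.T@t
    return c+d*(z-c[2])/d[2]
def proj(cam,X):
    f,cx,cy,R,t=fcam(cam); c=R@np.array(X)+t; return c[0]/c[2]*f+cx,c[1]/c[2]*f+cy
E
python3 - <<'E'
from h import *
s=manip.state();print(s)
for c in('top','scene'):
    save(c,c+'0.png'); print(manip.camera_params(c))
    spots(c,['crank_hub','crank_handle','shaft_seat','pointer','green_mark_top','yellow_mark_top','pipe_stub_mid','steel_block_mid','tall_tube_mid','v_rest_mid'],2)
E
```

```text
{'clock': 0.0, 'joint_positions': array([ 1.00718402e+00,  2.59362162e-01,  1.53605423e+00,  4.76267545e-07,
        1.34800115e+00, -2.02828504e-01]), 'qvel': array([-8.75533990e-04,  2.57012273e-04,  4.52000619e-05,  1.56719953e-04,
       -9.85317672e-04,  4.41862152e-04]), 'tau': array([-9.62123086e-04, -4.46035552e+01, -2.90562165e+01, -3.31351557e-04,
        1.19049576e-02, -1.65383432e-05]), 'position': array([0.19387778, 0.51416842, 0.24147594]), 'tcp_rot': array([-3.41386257e-04,  1.79415104e-01,  9.83773037e-01, -8.46172541e-04]), 'force': array([0.03548584, 1.10459012, 0.37453046]), 'ft_torque': array([-0.00509984,  0.02355263, -0.02269196]), 'grip_force': 0.0, 'gripper_width': 0.0852688717444981}
{'fov_y': 42.44601665726571, 'cx': 322.0804728834278, 'cy': 239.6385311373145, 'R': array([[-0.02669115, -0.99943968, -0.0201968 ],
       [-0.99521795,  0.02846663, -0.09343916],
       [ 0.09396174,  0.01760622, -0.99542012]]), 't': array([-0.02936026,  0.48147796,  1.24165492])}
top crank_handle [ 0.5692 -0.2983  0.0303] 0.79
top pointer [0.5207 0.2527 0.0622] 0.67
top yellow
[... 533 characters left out ...]
3, -0.66891828],
       [-0.46269008,  0.48324684, -0.7432297 ]]), 't': array([-0.30288027, -0.20930278,  1.60850256])}
scene crank_hub [ 0.5756 -0.2942  0.0299] 0.84
scene crank_handle [ 0.5803 -0.2966  0.0266] 0.76
scene shaft_seat [0.5894 0.0759 0.1178] 0.61
scene pointer [0.5252 0.2391 0.0619] 0.83
scene green_mark_top [0.5262 0.2415 0.0638] 0.72
scene green_mark_top [0.4233 0.2838 0.0633] 0.58
scene pipe_stub_mid [ 0.4589 -0.3663  0.0592] 0.83
scene pipe_stub_mid [ 0.4162 -0.286   0.0607] 0.68
scene steel_block_mid [ 0.4649 -0.2114  0.0425] 0.59
scene tall_tube_mid [ 0.6317 -0.0061  0.1032] 0.68
scene v_rest_mid [0.439  0.0123 0.0285] 0.56
scene v_rest_mid [ 0.5761 -0.2965  0.0278] 0.33
```

View pics/top0.png

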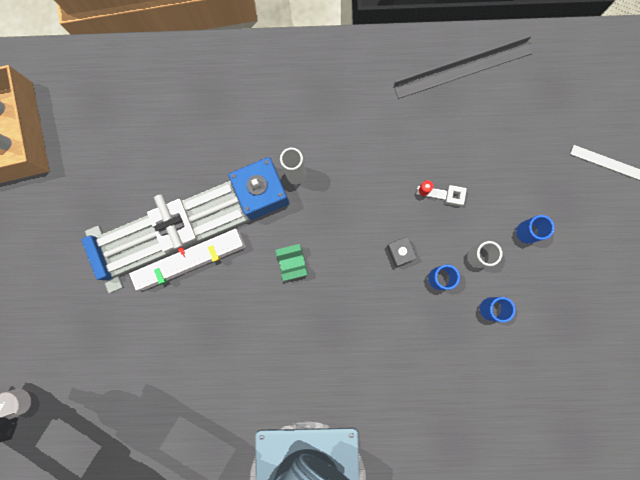

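View pics/scene0.png

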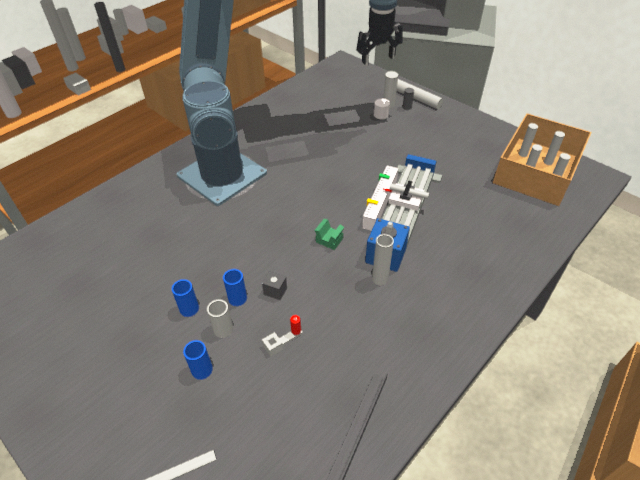

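The top view shows the shaft at (256,184), tall tube at (291,158), crank hub at (456,196) and handle at (427,187). The pointer is at (181,252), green mark at (160,277) and yellow mark at (213,254). Green lies beyond the pointer, away from the gearbox, so the winding is clockwise. The scene view agrees: the pale pipe stub stands among blue look-alikes, and the tall tube is at (383,260).

```bash
python3 - <<'E'
from h import *
P={}
for n,u,v,z in[('shaft',255.5,182.5,.127),('tube',291,158.5,.15),('hub',456,196,.03),('handle',427,187,.065),('pointer',182,252,.059),('green',159.5,276,.056),('yellow',213.5,254,.056),('rest',291,262,.05),('bed_end',97,257,.05)]:
    P[n]=pix2z('top',u,v,z);print(n,np.round(P[n],4))
d=P['hub']-P['handle'];print('crank ang(hub->handle)',np.degrees(np.arctan2(-d[1],-d[0])),np.hypot(*d[:2]))
d=P['green']-P['yellow'];print('slide ang',np.degrees(np.arctan2(d[1],d[0])),np.hypot(*d[:2]))
d=P['tube']-P['shaft'];print('tube ang',np.degrees(np.arctan2(d[1],d[0])),np.hypot(*d[:2]))
print(manip.camera_params('wrist'))
E
```

```text
shaft [0.5829 0.0788 0.127 ]
tube [0.6218 0.0089 0.15  ]
hub [ 0.5612 -0.3179  0.03  ]
handle [ 0.5754 -0.2544  0.065 ]
pointer [0.4603 0.2362 0.059 ]
green [0.4139 0.2821 0.056 ]
yellow [0.4547 0.1739 0.056 ]
rest [0.4348 0.02   0.05  ]
bed_end [0.4558 0.41   0.05  ]
crank ang(hub->handle) 77.41603352968765 0.06508614970151137
slide ang 110.67031870229707 0.11571220653878787
tube ang -60.92017161378597 0.07993311338206774
{'fov_y': 70.46733876371185, 'cx': 316.3123709975921, 'cy': 242.02072998707132, 'hand_eye': array([[-1.19580403e-04, -9.50627992e-01, -3.10332734e-01,
         8.08260305e-02],
       [ 9.99999896e-01,  2.30110295e-05, -4.55818235e-04,
        -1.54369211e-03],
       [ 4.40454649e-04, -3.10332756e-01,  9.50627891e-01,
        -1.31572094e-01],
       [ 0.00000000e+00,  0.00000000e+00,  0.00000000e+00,
         1.00000000e+00]])}
```

```bash
R='0'; python3 -m jog '0.71 -0.84 0.1 0 0 -0.111;0.71 -0.84 0.1 0 0 -0.111;0.71 -0.84 0.1 0 0 -0.111;0.71 -0.84 0.1 0 0 -0.111;0.71 -0.84 0.1 0 0 -0.111'; python3 -m jog '0.71 -0.84 0.1 0 0 -0.111;0.71 -0.84 0.1 0 0 -0.111;0.71 -0.84 0.1 0 0 -0.111;0.71 -0.84 0.1 0 0 -0.111;0.71 -0.84 0.1 0 0 -0.111'; python3 -m jog '0.71 -0.84 0 0 0 0;0.71 -0.84 0 0 0 0;0.71 -0.84 0 0 0 0;0.71 -0.84 0 0 0 0;0.71 -0.84 0 0 0 0;0.71 -0.84 0 0 0 0;0.71 -0.84 0 0 0 0'
python3 - <<'E'
from h import *
print(manip.state()['position'],manip.state()['tcp_rot'])
save('wrist','w1.png')
spots('wrist',['tall_tube_mid','shaft_seat'],2)
for X in[(.5829,.0788,.127),(.6218,.0089,.15)]: print(proj('wrist',X))
E
```

```text
clock: 1.6
position: [0.3385, 0.3439, 0.2629]
tcp_rot: [0.001, 0.349, 0.937, 0.0]
force: [-0.3, -0.2, 0.2]
gripper_width: 0.0854
grip_force: 0.0
clock: 2.1
position: [0.4808, 0.1752, 0.2828]
tcp_rot: [0.001, 0.506, 0.862, 0.0]
force: [-0.3, -0.3, -0.1]
gripper_width: 0.0855
grip_force: 0.0
clock: 2.8
position: [0.6199, 0.0105, 0.2818]
tcp_rot: [-0.001, 0.505, 0.863, -0.0]
force: [0.0, 1.2, 0.4]
gripper_width: 0.0855
grip_force: 0.0
[0.61985063 0.010538   0.28175972] [-7.47006202e-04  5.05161209e-01  8.63024677e-01 -5.48914708e-05]
wrist tall_tube_mid [0.6253 0.0094 0.1124] 0.62
wrist tall_tube_mid [0.4311 0.0206 0.0379] 0.36
wrist shaft_seat [0.5869 0.0819 0.127 ] 0.8
(np.float64(320.167156604834), np.float64(135.40193588657448))
(np.float64(319.53626315017914), np.float64(238.56887537631613))
```

View pics/w1.png

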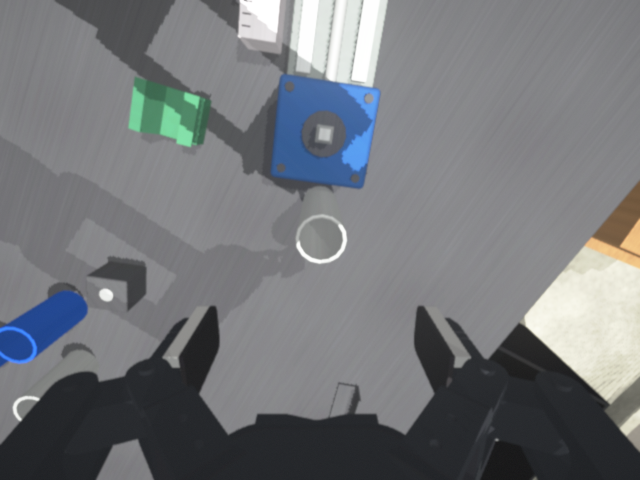

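The wrist view shows the tall tube's rim centred at (321,239) and the square post at (324,133) on the blue gearbox. Both agree with the top-camera estimates within a few millimetres.

```bash
python3 - <<'E'
from h import *
print('tube',pix2z('wrist',321.5,239,.15))
print('shaft',pix2z('wrist',324,133,.127))
c=[pix2z('wrist',u,v,.09) for u,v in[(283,75),(381,88),(365,187),(272,176)]]
for i in range(4):
    d=c[(i+1)%4]-c[i];print(np.degrees(np.arctan2(d[1],d[0]))%90,np.hypot(*d[:2]))
print(np.mean(c,0))
im=cv2.imread('pics/w1.png')[98:168,284:364]
cv2.imwrite('pics/c1.png',cv2.resize(im,None,fx=8,fy=8,interpolation=cv2.INTER_CUBIC))
E
```

```text
tube [0.62337697 0.00936673 0.15      ]
shaft [0.58467406 0.08191982 0.127     ]
22.5644218342779 0.08599598376726918
22.753377626247143 0.08708144403988857
22.738038256600333 0.08884807232542263
20.882770666010913 0.08738783268300396
[0.58672295 0.08216859 0.09      ]
```

View pics/c1.png

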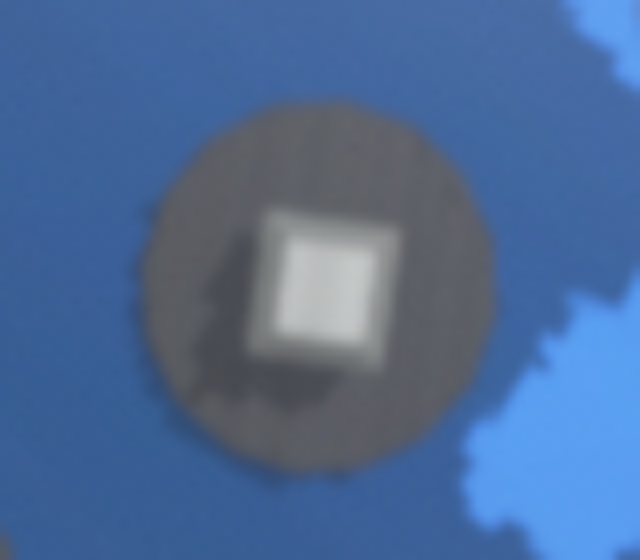

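The post's flats are parallel to the gearbox's, so the yaw is about 22° mod 90. Next I grasp the tube and move it.

```bash
python3 -m jog '0.0175 -0.006 -0.3 0 0 0;0.0175 -0.006 -0.6 0 0 0;0.0175 -0.006 -0.825 0 0 0;0.0175 -0.006 -0.825 0 0 0;0.0175 -0.006 -0.825 0 0 0;0.0175 -0.006 -0.825 0 0 0'; python3 -m jog '0 0 0 0 0 0;0 0 0 0 0 0;0 0 0 0 0 0;0 0 0 0 0 0;0 0 0 0 0 0;0 0 0 0 0 0;0 0 0 0 0 0;0 0 0 0 0 0' -1 60
```

```text
clock: 3.55
position: [0.624, 0.0103, 0.1185]
tcp_rot: [0.001, 0.504, 0.864, 0.0]
force: [0.7, 0.5, -0.3]
gripper_width: 0.0855
grip_force: 0.0
clock: 4.35
position: [0.6245, 0.0093, 0.119]
tcp_rot: [0.001, 0.505, 0.863, 0.001]
force: [0.1, 1.0, 4.7]
gripper_width: 0.04
grip_force: 61.1
```

```bash
python3 -m jog '0 0 0.04 0 0 0;0 0 0.08 0 0 0;0.05 -0.05 0.08 0 0 0;0.13 -0.12 0.08 0 0 0;0.21 -0.19 0.08 0 0 0;0.29 -0.27 0.08 0 0 0;0.36 -0.33 0.08 0 0 0;0.385 -0.35 0.08 0 0 0;0.385 -0.35 0.08 0 0 0;0.385 -0.35 0.05 0 0 0;0.385 -0.35 0.02 0 0 0;0.385 -0.35 0.005 0 0 0;0.385 -0.35 0.0 0 0 0;0.385 -0.35 0.0 0 0 0;0.385 -0.35 0.0 0 0 0'; python3 -m jog '0 0 0 0 0 0;0 0 0 0 0 0;0 0 0 0 0 0;0 0 0 0 0 0;0 0 0 0 0 0;0 0 0.2 0 0 0;0 0 0.4 0 0 0;0 0 0.65 0 0 0;0 0 0.65 0 0 0' 1
```

```text
clock: 5.85
position: [0.6998, -0.0598, 0.119]
tcp_rot: [-0.0, 0.504, 0.863, -0.0]
force: [-3.1, 1.0, 4.7]
gripper_width: 0.0403
grip_force: 62.7
clock: 6.75
position: [0.7041, -0.0614, 0.2567]
tcp_rot: [0.007, 0.505, 0.863, 0.002]
force: [1.4, 0.1, 0.8]
gripper_width: 0.0856
grip_force: 0.0
```

```bash
python3 -m jog '-0.36 -0.64 0 0 0 -0.117;-0.36 -0.64 0 0 0 -0.117;-0.36 -0.64 0 0 0 -0.117;-0.36 -0.64 0 0 0 -0.117'; python3 -m jog '-0.36 -0.64 -0.2 0 0 -0.117;-0.36 -0.64 -0.2 0 0 -0.117;-0.36 -0.64 -0.2 0 0 -0.117;-0.36 -0.64 -0.2 0 0 -0.117;-0.36 -0.64 -0.2 0 0 -0.117;-0.36 -0.64 -0.2 0 0 -0.117'
python3 - <<'E'
from h import *
print(manip.state()['position'],manip.state()['tcp_rot'])
save('wrist','w2.png');save('top','t2.png')
spots('wrist',['crank_hub','crank_handle'],2)
spots('top',['tall_tube_mid'],2)
E
```

```text
clock: 7.15
position: [0.6261, -0.1942, 0.2473]
tcp_rot: [0.0, 0.657, 0.754, -0.001]
force: [-0.6, 0.3, 0.6]
gripper_width: 0.0851
grip_force: 0.0
clock: 7.75
position: [0.5574, -0.3158, 0.2076]
tcp_rot: [0.0, 0.781, 0.625, 0.0]
force: [0.2, 0.2, 0.8]
gripper_width: 0.0857
grip_force: 0.0
[ 0.55744237 -0.31579804  0.20762525] [1.67646787e-04 7.80876796e-01 6.24684901e-01 4.20126489e-04]
wrist crank_hub [ 0.5715 -0.2972  0.0301] 0.97
wrist crank_handle [ 0.5755 -0.2961  0.0292] 0.93
wrist crank_handle [ 0.4538 -0.3505  0.0588] 0.62
top tall_tube_mid [ 0.6897 -0.0558  0.1021] 0.92
```

View pics/w2.png

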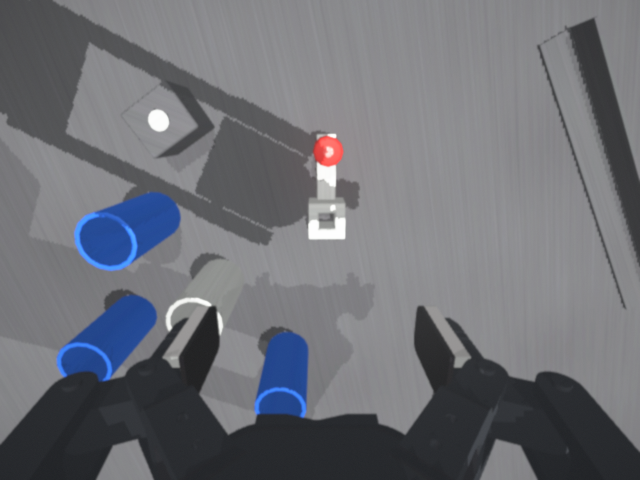

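Hub top is centred at (327,218) with the socket visible, handle top at (328,151). The arm lies nearly along the image's vertical, and the pipe stub and blue pipes are clear of the fingers.

```bash
python3 - <<'E'
from h import *
a=pix2z('wrist',327,218.5,.03);b=pix2z('wrist',328,151,.065)
c=pix2z('wrist',309,238,.03);d=pix2z('wrist',346,238,.03)
print(a,b,np.degrees(np.arctan2(*(b-a)[1::-1])),np.hypot(*(b-a)[:2]),np.degrees(np.arctan2(*(d-c)[1::-1])),np.hypot(*(d-c)[:2]))
s=manip.state();p=s['position'];print('move/0.2',(a-p)/.2,(0.014-p[2])/.2)
q=s['tcp_rot'];print('toolx',np.degrees(2*np.arctan2(q[2],q[1])))
E
```

```text
[ 0.56610667 -0.3170428   0.03      ] [ 0.57898817 -0.25532972  0.065     ] 78.20981260008614 0.06304314004478564 -12.656457601627915 0.0352975059668738
move/0.2 [ 0.04291601 -0.00808691 -0.8887722 ] -0.9687721991607863
toolx 77.37399979162844
```

```bash
python3 -m jog '0.038 -0.006 -0.25 0 0 0;0.038 -0.006 -0.5 0 0 0;0.038 -0.006 -0.7 0 0 0;0.038 -0.006 -0.85 0 0 0;0.038 -0.006 -0.95 0 0 0;0.038 -0.006 -0.965 0 0 0;0.038 -0.006 -0.965 0 0 0;0.038 -0.006 -0.965 0 0 0' 0.5; python3 -m jog '0 0 0 0 0 0;0 0 0 0 0 0;0 0 0 0 0 0;0 0 0 0 0 0;0 0 0 0 0 0;0 0 0 0 0 0;0 0 0 0 0 0;0 0 0 0 0 0' -1 100
```

```text
clock: 8.8
position: [0.5654, -0.3183, 0.016]
tcp_rot: [0.001, 0.781, 0.624, 0.0]
force: [0.7, 0.3, 0.2]
gripper_width: 0.064
grip_force: 0.0
clock: 9.6
position: [0.5653, -0.3185, 0.0163]
tcp_rot: [0.002, 0.781, 0.624, 0.0]
force: [-1.5, 0.9, 7.5]
gripper_width: 0.0325
grip_force: 100.3
```

```bash
python3 -m jog '0 0 0.05 0 0 0;0 0 0.2 0 0 0;0 0 0.4 0 0 0;0 0 0.65 0 0 0;0 0 0.9 0 0 0;0 0 0.93 0 0 0'; python3 -m jog '0.135 0.8 0 0 0 0.0955;0.135 0.8 0 0 0 0.0955;0.135 0.8 0 0 0 0.0955;0.135 0.8 0 0 0 0.0955;0.135 0.8 0 0 0 0.0955'; python3 -m jog '0.135 0.79 0 0 0 0.0955;0.135 0.79 0 0 0 0.0955;0.135 0.79 0 0 0 0.0955;0.135 0.79 0 0 0 0.0955;0.135 0.79 0 0 0 0.0955;0.135 0.79 0 0 0 0.0955'
python3 - <<'E'
from h import *
print(manip.state()['position'],manip.state()['tcp_rot'])
save('wrist','w3.png')
spots('wrist',['shaft_seat','crank_hub'],2)
E
```

```text
clock: 10.2
position: [0.5669, -0.3199, 0.2088]
tcp_rot: [0.006, 0.781, 0.624, 0.001]
force: [-0.0, -1.3, -3.4]
gripper_width: 0.0325
grip_force: 100.2
clock: 10.7
position: [0.5907, -0.1549, 0.1995]
tcp_rot: [-0.001, 0.678, 0.735, -0.0]
force: [0.3, -0.4, -4.5]
gripper_width: 0.0324
grip_force: 100.0
clock: 11.3
position: [0.6181, -0.0016, 0.1998]
tcp_rot: [-0.0, 0.562, 0.827, -0.001]
force: [0.2, -0.2, -4.2]
gripper_width: 0.0326
grip_force: 100.1
[ 0.61807331 -0.00158129  0.19977956] [-7.55610502e-05  5.62229981e-01  8.26980555e-01 -7.76921557e-04]
wrist shaft_seat [0.5887 0.0802 0.1276] 0.66
wrist crank_hub [0.6016 0.0194 0.2107] 0.63
```

View pics/w3.png

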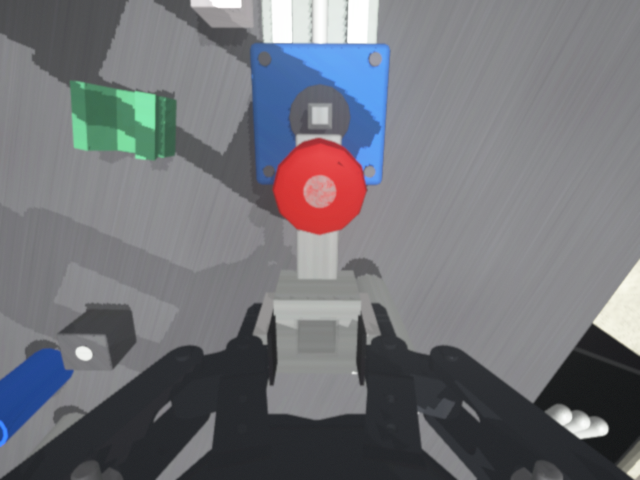

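The view shows the post at (320,115) over the gearbox, whose edges are level with the image. The handle top is at (320,190) and the held hub's top at about (318,337). I'll crop the hub and the post to measure them.

```bash
python3 - <<'E'
from h import *
c=[pix2z('wrist',u,v,.09) for u,v in[(253,45),(389,44),(382,185),(257,184)]]
for i in range(4):
    d=c[(i+1)%4]-c[i];print(np.degrees(np.arctan2(d[1],d[0]))%90,np.hypot(*d[:2]))
print(np.mean(c,0))
im=cv2.imread('pics/w3.png')
a=cv2.resize(im[80:150,285:355],None,fx=8,fy=8,interpolation=cv2.INTER_CUBIC)[:, :400*2]
b=cv2.resize(im[265:385,262:382],None,fx=4,fy=4,interpolation=cv2.INTER_CUBIC)
o=np.zeros((560,800,3),np.uint8);o[:480,:480]=b
a=cv2.resize(im[95:135,300:340],None,fx=8,fy=8,interpolation=cv2.INTER_CUBIC);o[:320,480:]=a
cv2.imwrite('pics/c3.png',o)
E
```

```text
21.8389114630415 0.08549637072883866
22.06243203582362 0.08836984725633695
21.0190857453442 0.0886182853735176
20.018649963878545 0.08714518364868282
[0.58674707 0.0791539  0.09      ]
```

View pics/c3.png

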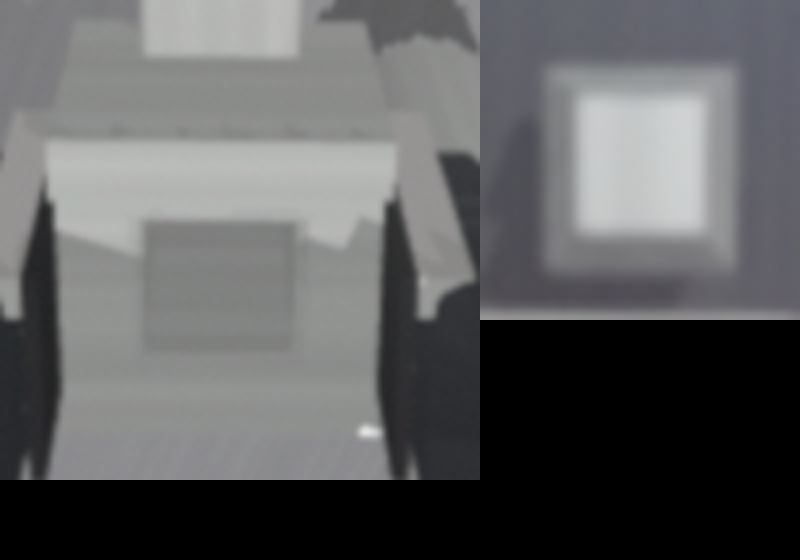

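```bash
python3 - <<'E'
from h import *
p=manip.state()['position']
a=pix2z('wrist',320,115.6,.127);h=pix2z('wrist',317,336.5,p[2]+.0137)
b=pix2z('wrist',320.1,116.2,.119)
print('post',a,b,'hub',h,'hub-tcp',(h-p)); 
c,d=pix2z('wrist',317,320,p[2]+.0137),pix2z('wrist',317,353,p[2]+.0137);print(np.hypot(*(c-d)[:2]))
e=np.radians(111.6);x=np.array([np.cos(e),np.sin(e)]);print('along toolx',(h-p)[:2]@x,'post-hub', (a-h)[:2], (a-h)[:2]/.2,(a-h)[:2]@x)
E
```

```text
post [0.58611293 0.07939702 0.127     ] [0.58624431 0.0794389  0.119     ] hub [ 0.61618647 -0.00188592  0.21378812] hub-tcp [-0.00194847  0.00014441  0.0137    ]
0.01533341637047429
along toolx 0.0008515490431291517 post-hub [-0.03007354  0.08128294] [-0.15036772  0.40641471] 0.08664577745089798
```

```bash
python3 -m jog '-0.154 0.406 0 0 0 0;-0.154 0.406 0 0 0 0;-0.154 0.406 0 0 0 0;-0.154 0.406 -0.1 0 0 0;-0.154 0.406 -0.2 0 0 0;-0.154 0.406 -0.24 0 0 0;-0.154 0.406 -0.24 0 0 0;-0.154 0.406 -0.24 0 0 0'; python3 -m jog '0 0 -0.02 0 0 0;0 0 -0.04 0 0 0;0 0 -0.06 0 0 0;0 0 -0.06 0 0 0';python3 -m jog '0 0 -0.02 0 0 0;0 0 -0.04 0 0 0;0 0 -0.04 0 0 0'
```

```text
clock: 12.25
position: [0.5881, 0.0805, 0.1529]
tcp_rot: [0.0, 0.562, 0.827, 0.0]
force: [0.3, -0.7, -2.7]
gripper_width: 0.0324
grip_force: 100.2
clock: 12.65
position: [0.587, 0.0814, 0.1397]
tcp_rot: [-0.0, 0.562, 0.827, -0.0]
force: [-0.1, -0.1, -4.2]
gripper_width: 0.0321
grip_force: 100.2
clock: 12.95
position: [0.5873, 0.0812, 0.1316]
tcp_rot: [-0.0, 0.562, 0.827, -0.0]
force: [0.1, -0.7, -3.7]
gripper_width: 0.0326
grip_force: 100.2
```

```bash
python3 -m jog '0 0 -0.03 0 0 0;0 0 -0.06 0 0 0;0 0 -0.08 0 0 0;0 0 -0.08 0 0 0;0 0 -0.08 0 0 0'; python3 -m jog '0 0 -0.01 0 0 0;0 0 -0.015 0 0 0;0 0 -0.015 0 0 0'
```

```text
clock: 13.45
position: [0.5873, 0.0812, 0.116]
tcp_rot: [-0.0, 0.562, 0.827, -0.0]
force: [1.1, -2.5, -4.4]
gripper_width: 0.0321
grip_force: 100.2
clock: 13.75
position: [0.5877, 0.0814, 0.1134]
tcp_rot: [0.0, 0.562, 0.827, 0.0]
force: [1.6, -2.6, -4.7]
gripper_width: 0.0321
grip_force: 100.2
```

```bash
python3 -m jog '0 0 -0.01 0 0 0;0 0 -0.015 0 0 0;0 0 -0.015 0 0 0'; python3 -m jog '0 0 0 0 0 0;0 0 0 0 0 0;0 0 0 0 0 0;0 0 0 0 0 0;0 0 0 0 0 0;0 0 0.15 0 0 0;0 0 0.35 0 0 0;0 0 0.55 0 0 0;0 0 0.7 0 0 0;0 0 0.7 0 0 0' 0.3
python3 - <<'E'
from h import *
print(manip.state()['position'])
save('wrist','w4.png')
spots('wrist',['crank_handle','crank_hub','shaft_seat'],1)
E
```

```text
clock: 14.05
position: [0.5878, 0.0813, 0.1132]
tcp_rot: [0.001, 0.562, 0.827, 0.0]
force: [-5.1, -1.4, 14.3]
gripper_width: 0.0323
grip_force: 102.6
clock: 15.05
position: [0.59, 0.0814, 0.2557]
tcp_rot: [0.004, 0.562, 0.827, 0.003]
force: [0.9, 0.3, 0.4]
gripper_width: 0.0553
grip_force: 0.0
[0.58997176 0.08139935 0.25567718]
wrist crank_handle [0.5775 0.1002 0.1257] 0.63
wrist crank_hub [0.5713 0.1004 0.1253] 0.82
```

View pics/w4.png

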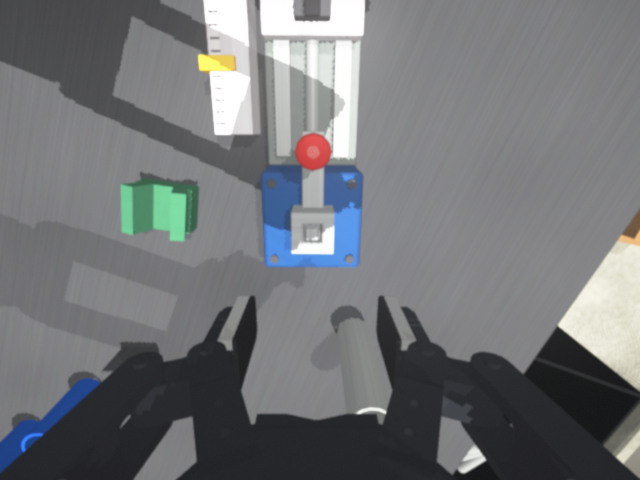

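The crank sits flush at (313,232) with the post filling the socket and the handle at (313,152) over the slide. The tall tube stands clear. Now I grip the handle.

```bash
python3 -m jog '-0.12 0.305 0 0 0 0;-0.12 0.305 0 0 0 0;-0.12 0.305 -0.1 0 0 0;-0.12 0.305 -0.3 0 0 0;-0.12 0.305 -0.5 0 0 0;-0.12 0.305 -0.585 0 0 0;-0.12 0.305 -0.585 0 0 0;-0.12 0.305 -0.585 0 0 0'; python3 -m jog '0 0 0 0 0 0;0 0 0 0 0 0;0 0 0 0 0 0;0 0 0 0 0 0;0 0 0 0 0 0;0 0 0 0 0 0' -1 25
python3 - <<'E'
import numpy as np
a0=np.radians(111.6);r=.065
for n in (15,30):
  print(n)
  for k in range(15,361,15):
    a=a0-np.radians(k)
    print(k,'%.3f %.3f 0 0 0 0;'%(r*(np.cos(a)-np.cos(a0))/.2,r*(np.sin(a)-np.sin(a0))/.2),end='')
  break
E
```

```text
clock: 16.05
position: [0.5632, 0.1424, 0.1328]
tcp_rot: [-0.001, 0.562, 0.827, -0.001]
force: [-0.1, -0.7, 0.7]
gripper_width: 0.0552
grip_force: 0.0
clock: 16.65
position: [0.5643, 0.1426, 0.1345]
tcp_rot: [0.001, 0.562, 0.827, 0.001]
force: [-0.1, 0.6, 6.1]
gripper_width: 0.023
grip_force: 25.8
15
15 0.082 0.021 0 0 0 0;30 0.167 0.019 0 0 0 0;45 0.249 -0.004 0 0 0 0;60 0.322 -0.047 0 0 0 0;75 0.381 -0.108 0 0 0 0;90 0.422 -0.183 0 0 0 0;105 0.442 -0.265 0 0 0 0;120 0.441 -0.350 0 0 0 0;135 0.418 -0.431 0 0 0 0;150 0.374 -0.504 0 0 0 0;165 0.313 -0.563 0 0 0 0;180 0.239 -0.604 0 0 0 0;195 0.157 -0.625 0 0 0 0;210 0.072 -0.624 0 0 0 0;225 -0.009 -0.600 0 0 0 0;240 -0.082 -0.557 0 0 0 0;255 -0.141 -0.496 0 0 0 0;270 -0.183 -0.422 0 0 0 0;285 -0.203 -0.340 0 0 0 0;300 -0.202 -0.255 0 0 0 0;315 -0.179 -0.173 0 0 0 0;330 -0.135 -0.100 0 0 0 0;345 -0.074 -0.041 0 0 0 0;360 -0.000 0.000 0 0 0 0;
```

```bash
python3 -m jog '0.040 0.012 0 0 0 0;0.082 0.021 0 0 0 0;0.124 0.022 0 0 0 0;0.167 0.019 0 0 0 0;0.208 0.01 0 0 0 0;0.249 -0.004 0 0 0 0;0.322 -0.047 0 0 0 0;0.381 -0.108 0 0 0 0;0.422 -0.183 0 0 0 0;0.442 -0.265 0 0 0 0;0.442 -0.265 0 0 0 0'
python3 - <<'E'
from h import *
s=manip.state();print(s['ft_torque'])
E
```

```text
clock: 17.75
position: [0.6523, 0.0879, 0.1344]
tcp_rot: [0.0, 0.563, 0.827, 0.0]
force: [-1.1, -0.2, 8.2]
gripper_width: 0.0233
grip_force: 26.8
[-0.10882094  0.57594974 -0.01244046]
```

```bash
python3 -m jog '-0.001 -0.085 0 0 0 0;-0.024 -0.166 0 0 0 0;-0.068 -0.239 0 0 0 0;-0.129 -0.298 0 0 0 0;-0.203 -0.339 0 0 0 0;-0.285 -0.360 0 0 0 0;-0.370 -0.359 0 0 0 0;-0.451 -0.335 0 0 0 0;-0.524 -0.292 0 0 0 0;-0.583 -0.231 0 0 0 0;-0.625 -0.157 0 0 0 0;-0.645 -0.075 0 0 0 0;-0.644 0.010 0 0 0 0;-0.621 0.092 0 0 0 0;-0.577 0.165 0 0 0 0;-0.516 0.224 0 0 0 0;-0.442 0.265 0 0 0 0;-0.442 0.265 0 0 0 0'
python3 - <<'E'
from h import *
import numpy as np
a0=np.radians(111.6);r=.065
for k in range(20,361,20):
    a=a0-np.radians(k)
    print('%.3f %.3f 0 0 0 0;'%(r*(np.cos(a)-np.cos(a0))/.2,r*(np.sin(a)-np.sin(a0))/.2),end='')
save('top','t5.png'); spots('top',['pointer','green_mark_top','yellow_mark_top','tall_tube_mid'],1)
im=cv2.imread('pics/t5.png')[150:300,70:300]; cv2.imwrite('pics/c5.png',cv2.resize(im,None,fx=3.4,fy=3.4,interpolation=cv2.INTER_CUBIC))
E
```

```text
clock: 19.55
position: [0.5648, 0.1426, 0.134]
tcp_rot: [0.001, 0.562, 0.827, 0.0]
force: [1.4, -1.1, 5.9]
gripper_width: 0.0232
grip_force: 26.0
0.111 0.023 0 0 0 0;0.222 0.006 0 0 0 0;0.322 -0.047 0 0 0 0;0.396 -0.132 0 0 0 0;0.438 -0.237 0 0 0 0;0.441 -0.350 0 0 0 0;0.406 -0.457 0 0 0 0;0.335 -0.545 0 0 0 0;0.239 -0.604 0 0 0 0;0.129 -0.627 0 0 0 0;0.017 -0.611 0 0 0 0;-0.082 -0.557 0 0 0 0;-0.157 -0.472 0 0 0 0;-0.199 -0.368 0 0 0 0;-0.202 -0.255 0 0 0 0;-0.166 -0.148 0 0 0 0;-0.096 -0.059 0 0 0 0;-0.000 0.000 0 0 0 0;top pointer [0.5121 0.2655 0.0668] 0.8
top green_mark_top [0.5732 0.0914 0.1223] 0.27
top tall_tube_mid [ 0.6908 -0.0592  0.1053] 0.73
```

View pics/c5.png

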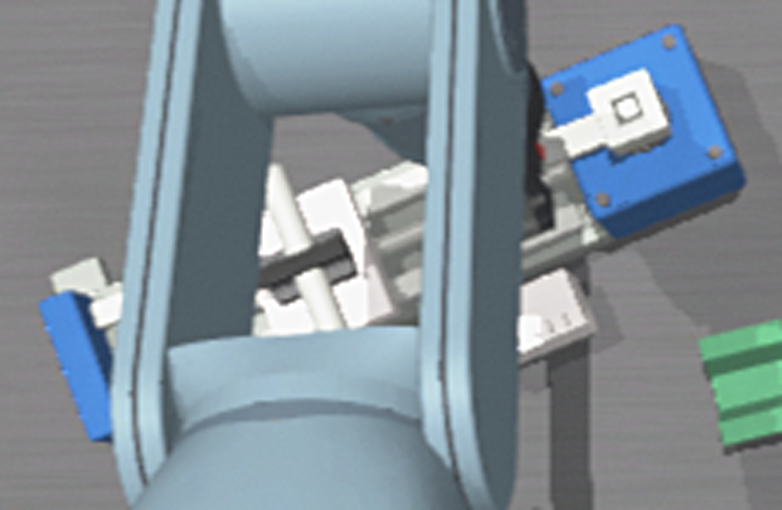

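The carriage has moved away from the gearbox, and the crank is still seated. The arm hides the pointer. Two more turns should bring it to about 60 mm.

```bash
python3 -m jog '0.111 0.023 0 0 0 0;0.222 0.006 0 0 0 0;0.322 -0.047 0 0 0 0;0.396 -0.132 0 0 0 0;0.438 -0.237 0 0 0 0;0.441 -0.350 0 0 0 0;0.406 -0.457 0 0 0 0;0.335 -0.545 0 0 0 0;0.239 -0.604 0 0 0 0;0.129 -0.627 0 0 0 0;0.017 -0.611 0 0 0 0;-0.082 -0.557 0 0 0 0;-0.157 -0.472 0 0 0 0;-0.199 -0.368 0 0 0 0;-0.202 -0.255 0 0 0 0;-0.166 -0.148 0 0 0 0;-0.096 -0.059 0 0 0 0;0 0 0 0 0 0;0 0 0 0 0 0'; python3 -m jog '0.111 0.023 0 0 0 0;0.222 0.006 0 0 0 0;0.322 -0.047 0 0 0 0;0.396 -0.132 0 0 0 0;0.438 -0.237 0 0 0 0;0.441 -0.350 0 0 0 0;0.406 -0.457 0 0 0 0;0.335 -0.545 0 0 0 0;0.239 -0.604 0 0 0 0;0.129 -0.627 0 0 0 0;0.017 -0.611 0 0 0 0;-0.082 -0.557 0 0 0 0;-0.157 -0.472 0 0 0 0;-0.199 -0.368 0 0 0 0;-0.202 -0.255 0 0 0 0;-0.166 -0.148 0 0 0 0;-0.096 -0.059 0 0 0 0;0 0 0 0 0 0;0 0 0 0 0 0'; python3 -m jog '0 0 0 0 0 0;0 0 0 0 0 0;0 0 0 0 0 0;0 0 0 0 0 0;0 0 0.2 0 0 0;0 0 0.45 0 0 0;-0.1 0.2 0.7 0 0 0;-0.2 0.4 0.8 0 0 0;-0.2 0.4 0.8 0 0 0;-0.2 0.4 0.8 0 0 0' 0.3
python3 - <<'E'
from h import *
s=manip.state();print(s['position'])
save('wrist','w6.png')
spots('wrist',['pointer','green_mark_top'],1)
E
```

```text
clock: 21.7
position: [0.5648, 0.143, 0.1335]
tcp_rot: [0.001, 0.561, 0.828, 0.0]
force: [1.1, -0.1, 4.1]
gripper_width: 0.0233
grip_force: 26.1
clock: 23.6
position: [0.5646, 0.1432, 0.1334]
tcp_rot: [0.0, 0.561, 0.828, 0.0]
force: [-0.2, 1.1, 4.7]
gripper_width: 0.0232
grip_force: 26.2
clock: 24.6
position: [0.5229, 0.224, 0.2949]
tcp_rot: [0.001, 0.561, 0.828, 0.001]
force: [-0.1, 0.1, -0.4]
gripper_width: 0.0553
grip_force: 0.0
[0.52292855 0.22395919 0.29491399]
wrist pointer [0.4952 0.3143 0.0578] 0.73
wrist green_mark_top [ 0.6887 -0.0431  0.0131] 0.6
```

View pics/w6.png

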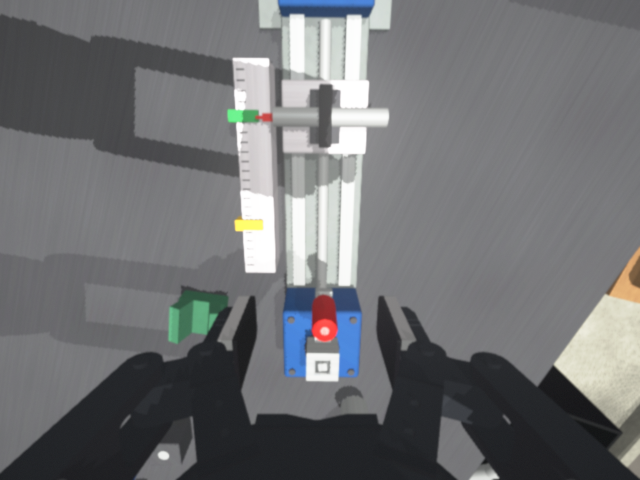

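The pointer tip at (266,117) lines up with the green mark at (243,116), about 1 mm off. The crank is seated with the post flush in the hub at (322,366), and the gripper is clear.

```bash
python3 - <<'E'
from h import *
a=pix2z('wrist',266,117,.059);g=pix2z('wrist',243,116,.056);e=np.radians(111.6)
print((a-g)[:2]@[np.cos(e),np.sin(e)])
spots('top',['tall_tube_mid','v_rest_mid','steel_block_mid'],1)
print(manip.close_job())
E
```

```text
-0.0010679413980626319
top tall_tube_mid [ 0.6908 -0.0592  0.1053] 0.73
top v_rest_mid [0.438  0.0195 0.048 ] 0.56
top steel_block_mid [ 0.4529 -0.2046  0.0464] 0.69
the job is handed in; nothing more can be done
None
```

The job is handed in, with no verdict returned: the tall tube stands about 0.18 m from the shaft, and the crank is home and was wound three turns clockwise, putting the pointer about 1 mm from the green mark's centre by the wrist camera.

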